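# Spanners into the empty rack by length

### The job

Move the four spanners from the rack they lie in to the empty rack, one to a place and sorted by length: the longest in the place next to the empty rack's wire hanging loop, then shorter and shorter, the shortest at the far end. Each must lie level across both rails, down between its prongs and about centred on the rack, and let go; which way round it points does not matter. Leave the tape, the pot and the cutters where they are.

Things in the scene. Friction and masses are not known exactly. Their poses are not given: they have to be found in the camera images.
- rack_full: The rack that holds the four spanners, in mixed order, at the start: the same make, sizes, places, loop end and origin as rack_empty; fixed to the bench.
- rack_empty: Fixed grey steel rack, base 104 x 226 x 5 mm, empty at start. Two 4 mm rails along its y at x = -34, +34 mm, top (seat) 45 mm up. Four places at y = +84, +28, -28, -84 mm: a spanner lies along x over both rails, between wire prongs (V: 12 mm clear at seat, 25 mm at mouth, tops 61 mm up). Wire loop sticks out 30 mm at the +y end, by place +84. Origin: centre of underside, on the bench; z up.
- spanner_218: Steel combination spanner, 218 mm long, 25 mm wide at the open end, longest of the four; shank 9 mm wide, 3 mm thick, heads 5 to 6 mm thick. Origin: mid-length, level with the underside of the heads (shank underside 1 mm higher): 44 mm above the bench when in a rack. Long axis = its y (ring end +y), z up.
- spanner_192: Steel combination spanner, 192 mm long, 25 mm wide at the open end, second longest of the four; shank 8 mm wide, 3 mm thick, heads 5 to 6 mm thick. Origin: mid-length, level with the underside of the heads (shank underside 1 mm higher): 44 mm above the bench when in a rack. Long axis = its y (ring end +y), z up.
- spanner_170: Steel combination spanner, 170 mm long, 23 mm wide at the open end, third longest of the four; shank 8 mm wide, 3 mm thick, heads 5 to 6 mm thick. Origin: mid-length, level with the underside of the heads (shank underside 1 mm higher): 44 mm above the bench when in a rack. Long axis = its y (ring end +y), z up.
- spanner_148: Steel combination spanner, 148 mm long, 21 mm wide at the open end, shortest of the four; shank 8 mm wide, 3 mm thick, heads 5 to 6 mm thick. Origin: mid-length, level with the underside of the heads (shank underside 1 mm higher): 44 mm above the bench when in a rack. Long axis = its y (ring end +y), z up.
- tape: roll of black tape lying flat, 69 mm across, 19 mm high, to be left alone. Origin: centre of its underside.
- pot: small black pot with a lid, 42 mm across, 78 mm high, standing, to be left alone. Origin: centre of its underside.
- cutters: side cutters with red grips lying flat, 71 x 191 x 13 mm, to be left alone. Origin: centre of its underside; length along its y.
Things that resemble listed ones, but are neither listed nor needed, are in the scene too. Leave any pink look-alike of the spanner_218 alone.

How it is judged:
By the outcome, as a careful person would: the job done as asked, in the order asked, and still so for the second after the job is handed in, with the robot touching nothing.
It also fails if it takes over 96 s, if anything falls off the work surface, if the arm or the gripper's body presses on something with over 40 N, if the wrist force passes 120 N, or if a joint passes its speed limit or range.

### The arm

A 7-joint arm with a two-finger parallel gripper is mounted at the origin on the work surface; the furniture and walls round the work are solid. World frame = base frame: x ahead of the robot, y to its left, z up, the work surface at z = 0. Lengths are in m, angles in rad, forces in N, time in s.
With the tool pointing down it reaches from about 0.4 to 0.85 m from the base axis. Payload 4.5 kg.
Tool frame: the origin (TCP) lies where the fingers leave the gripper's body, on its centre line; the fingertips stand 64 mm ahead of it and the grasp point (between the pads) lies 45 mm ahead of it; z points along the fingers, y is the line along which they close (so a half turn about z gives the same grasp; the last joint's range is limited). The gripper opens to 88 mm and grips with 3 to 60 N. Pads are 18 mm wide; open, the fingers measure 123 mm over their backs; the gripper's body (75 mm by 187 mm) begins 45 mm behind the grasp point.
Start: joints at [-1.311, 0.689, -0.195, 1.565, 0.157, 0.902, -0.215], TCP at [0.14, 0.609, 0.303] pointing down, gripper open.
Joint ranges: [-3.01, 3.01], [-0.46, 2.08], [-1.47, 1.51], [0.13, 2.56], [-1, 4.14], [0.04, 2.09], [-2.66, 2.66]. Speed limits (rad/s): [2.57, 2.57, 3.14, 3.14, 3.14, 3.14, 3.14].

### API

Orientations are given as a unit quaternion [x, y, z, w].
In Python, from plant import r gives the robot as it stands.
- The arm moves only by the tool play_rows, never from a script. Its arguments are lists of equal length, an entry for each row: "translation": the shift along the tool's x, y, z in m, a list of three; "delta_rot": the turn, a rotation vector about the tool's x, y, z in degrees, a list of three; "grip": the opening, from -1 (shut) to 1 (fully open). In form: {"translation": [[x, y, z], ...], "delta_rot": [[rx, ry, rz], ...], "grip": [grip, ...]}. A call has 1 to 20 rows; each row shifts and turns the commanded pose from where the row before left it, along the tool's axes as they then stand; what a row does not reach is not made up. A row lasts 1/8 s, in which the tool goes at most 62.5 mm and 10.7 degrees, less where a joint would pass 70% of its speed; a pose out of reach is approached as far as the arm can. A call with a gripper value outside its range is refused whole. The fingers move at their own pace and stop on an object; "squeeze" is the grip in N (left out, the last holds). Time passes only in rows, so rows that do not move let the fingers close. It gives the time, the measured TCP pose, the force, the opening and the grip force at its end, in the units of the state.
- r.get_state(): the state, without advancing time (a new reading comes with each control period).
- r.snapshot(name): name is "scene" or "top" or "wrist"; returns the picture (420x560x3 uint8, blue, green, red); there is no depth.
- r.get_calibration(name): a dict with "intrinsics" (3x3 intrinsics, pixels), "k1" (the pictures are not rectified: a ray, as slopes to the right and down, at radius r is drawn at 1 + k1 r^2 times it, then the intrinsics apply), "eye" and "rotation" of the camera in the world. Camera axes: x right, y up, looking along -z (the intrinsics and any distortion apply to the point x, -y, -z); pixel columns grow to the right and rows downward; lengths in m; the calibration is good to about 2 mm. A picture is of the moment at which its call begins: read the wrist's pose just before it. get_calibration takes no time and is no camera call; for the wrist camera it gives the pose at the moment of the call.
- r.finish_job(): hands the job in; it is judged then, once.
Trained networks look in the newest picture that a camera, given by its name, has taken for a name from the list of things; names that differ only in an ending like _2 or _b are one class to them, and where a whole thing is asked for, a point or a joint stands for the part that bears it (a point fixed in the world has none). Each returns a list of dicts, best first, with "confidence" (0 to 1); they miss things now and then, are a little off and sometimes report something else, mostly with a low value. They report only what shows in the picture. A call takes as long as a camera call. They do not tell look-alikes from the thing itself.
- r.look_for(camera, target): "point" ([x, y, z] in m, in world coordinates, good to about 4 mm: the middle of the surface that is visible of it).
- r.silhouettes(camera, target): "pixels" (420x560 bool, what is visible of it).
The state is a dict: "clock": time; "q": joint angles; "qd": joint speeds; "joint_torque": joint torques, N m; "tool_pos": TCP position; "eef_rot": TCP orientation; "contact_force": force on the tool from outside, world axes, zero at the start; "moment": the same for the moment, N m; "opening": opening from 0.0 (shut) to 1.0 (fully open); "finger_force": force on a finger pad.
Only numpy, scipy, OpenCV 4.12 (cv2) and the standard library are available. Lean on these libraries where they do the work, as an engineer would, in place of code of your own. Each camera call takes 0.05 s, during which the arm holds its last target. There are 200 camera calls.

## Working session

There is one attempt and no reset: what is moved stays moved. The work goes in short steps, Python scripts to look and compute and a tool call to move; the robot and the scene stay as the last step left them, time stands still between calls to the robot, and variables do not carry over. Pictures are saved under pics/ and viewed, at most 14 in all, crops included, and the job is handed in when it is done.

Besides the shell and the picture viewer there is one more tool, called after "Request:" as name(argument=value, ...) on one line, values as JSON. play_rows: Moves the arm, as the interface text tells. Its arguments: {"type":"object","properties":{"translation":{"type":"array","items":{"type":"array","items":{"type":"number"}}},"delta_rot":{"type":"array","items":{"type":"array","items":{"type":"number"}}},"grip":{"type":"array","items":{"type":"number"}},"squeeze":{"type":"number"}},"required":["translation","delta_rot","grip"]}

```bash
mkdir -p pics; ls; python3 - <<'E'
from plant import r
import cv2
s=r.get_state();print(s['clock'],s['tool_pos'],s['eef_rot'],s['opening'],s['contact_force'])
for n in ("scene","top"):
    im=r.snapshot(n);cv2.imwrite(f"pics/{n}0.png",im)
    c=r.get_calibration(n);print(n,c)
    for t in ("rack_full","rack_empty","spanner_218","spanner_148","tape","pot","cutters"):
        print(t,[(d['point'],d['confidence']) for d in r.look_for(n,t)])
E
```

```text
pics
0.0 [0.13985798 0.6086142  0.30191493] [ 1.12610337e-01  9.93638796e-01 -9.24699611e-04 -2.20123790e-05] 1.001782241390174 [-0.01539447 -0.62678702 -0.62907832]
scene {'intrinsics': array([[473.66621818,   0.        , 285.68400329],
       [  0.        , 473.66621818, 206.61812239],
       [  0.        ,   0.        ,   1.        ]]), 'k1': -0.02331862487529773, 'eye': array([-0.39005349, -1.11300507,  0.66194378]), 'rotation': array([ 0.52148179, -0.18517181, -0.25913841,  0.79159044])}
rack_full [([0.4874, 0.1827, 0.0111], 0.79)]
rack_empty [([0.4888, -0.2061, 0.0279], 0.62)]
spanner_218 [([0.4761, 0.1879, 0.0521], 0.69), ([0.5113, 0.3013, 0.0477], 0.58), ([0.4994, 0.2472, 0.0466], 0.52)]
spanner_148 [([0.4761, 0.1879, 0.0521], 0.69), ([0.5113, 0.3013, 0.0477], 0.58), ([0.4994, 0.2472, 0.0466], 0.52)]
tape [([0.5855, -0.4476, 0.0156], 0.75), ([0.4854, -0.2051, 0.023], 0.71)]
pot []
cutters [([0.5306, 0.4633, 0.0118], 0.72)]
top {'intrinsics': array([[416.74237503,   0.        , 272.16849727],
       [  0.        , 416.74237503, 208.8878385 ],
       [  0.        ,   0.        ,   1.        ]]), 'k1': 0.0339184003096216, 'eye': array([ 0.20054603, -0.00743556,  1.35908795]), 'rotation': array([-0.06790609,  0.07472072,  0.72789684, -0.67821219])}
rack_full [([0.4994, 0.2182, 0.0072], 0.94)]
rack_empty [([0.4986, -0.1923, 0.01], 0.55)]
spanner_218 [([0.4896, 0.1885, 0.0512], 0.7), ([0.2639, 0.2439, 0.0037], 0.67), ([0.4817, 0.1323, 0.051], 0.62), ([0.5046, 0.3047, 0.0508], 0.45)]
spanner_148 [([0.4896, 0.1885, 0.0512], 0.7), ([0.2639, 0.2439, 0.0037], 0.67), ([0.4817, 0.1323, 0.051], 0.62), ([0.5046, 0.3047, 0.0508], 0.45)]
tape [([0.6027, -0.4386, 0.0204], 0.83)]
pot []
cutters [([0.5415, 0.4519, 0.0088], 0.75)]
```

View pics/top0.png

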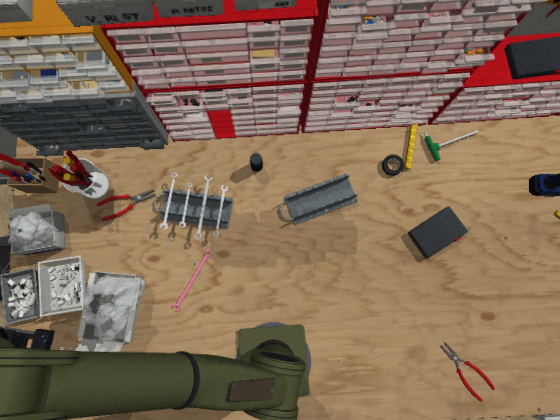

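View pics/scene0.png

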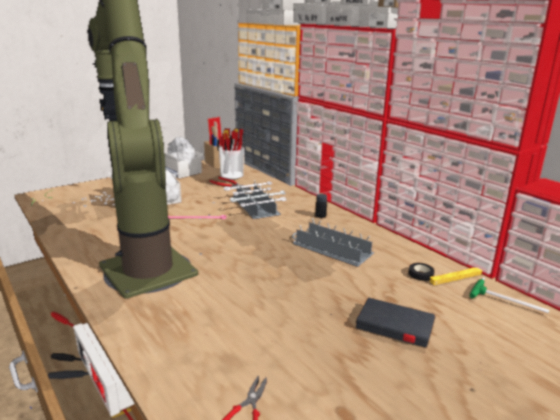

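The top view shows the full rack at about (195,207) with four spanners, and the empty rack at (320,199) with what looks like its loop at the left (287,212). The pink look-alike is at (192,281). The pot is at (256,162), the tape at (392,165) and the cutters at (125,204). Next I'll make rectified views at seat height.

```bash
cat > h.py <<'E'
import numpy as np, cv2
from scipy.spatial.transform import Rotation as R
from plant import r
def proj(c,P):
    P=np.atleast_2d(P); q=(P-c['eye'])@R.from_quat(c['rotation']).as_matrix()
    s=np.stack([q[:,0]/-q[:,2],-q[:,1]/-q[:,2]],1)
    s=s*(1+c['k1']*(s**2).sum(1,keepdims=True)); K=c['intrinsics']
    return s@K[:2,:2].T+K[:2,2]
def unproj(c,uv,z):
    K=c['intrinsics']; d=(np.atleast_2d(uv)-K[:2,2])/[K[0,0],K[1,1]]; s=d.copy()
    for _ in range(20): s=d/(1+c['k1']*(s**2).sum(1,keepdims=True))
    v=np.c_[s[:,0],-s[:,1],-np.ones(len(s))]@R.from_quat(c['rotation']).as_matrix().T
    return c['eye']+v*((z-c['eye'][2])/v[:,2])[:,None]
def ortho(im,c,x0,x1,y0,y1,z,mm=1.0):
    # image up=+x, left=+y
    X=np.arange(x1,x0,-mm/1000); Y=np.arange(y1,y0,-mm/1000)
    g=np.stack(np.meshgrid(X,Y,indexing='ij'),-1).reshape(-1,2)
    uv=proj(c,np.c_[g,np.full(len(g),z)]).reshape(len(X),len(Y),2).astype(np.float32)
    return cv2.remap(im,uv[...,0],uv[...,1],cv2.INTER_CUBIC)
E
python3 - <<'E'
from h import *
im=r.snapshot("top");c=r.get_calibration("top")
o=ortho(im,c,0.36,0.64,-0.34,0.40,0.05,1)
for k in range(0,740,100): cv2.putText(o,f"{0.40-k/1000:.1f}",(k,10),0,.35,(0,0,255));cv2.line(o,(k,0),(k,5),(0,0,255))
for k in range(40,280,100): cv2.putText(o,f"{0.64-k/1000:.1f}",(5,k),0,.35,(0,0,255));cv2.line(o,(0,k),(5,k),(0,0,255))
cv2.imwrite("pics/o1.png",np.vstack([o,ortho(im,c,0.36,0.64,-0.34,0.40,0.0,1)]))
rot=R.from_quat(r.get_state()['eef_rot']).as_matrix();print(rot)
w=r.get_calibration("wrist");print(w)
for t in("rack_full","rack_empty"):
    for d in r.silhouettes("top",t)[:1]:
        ys,xs=np.nonzero(d['pixels']);print(t,d['confidence'],xs.min(),xs.max(),ys.min(),ys.max())
        P=unproj(c,np.c_[xs,ys],0.005)[:,:2].astype(np.float32);print(cv2.minAreaRect(P))
E
```

```text
[[-9.74615495e-01  2.23885319e-01  1.20905434e-05]
 [ 2.23885319e-01  9.74615491e-01  9.69138283e-05]
 [ 9.91395250e-06  9.71606139e-05 -9.99999995e-01]]
{'intrinsics': array([[318.58500848,   0.        , 278.4229288 ],
       [  0.        , 318.58500848, 208.95514632],
       [  0.        ,   0.        ,   1.        ]]), 'k1': -0.019551071457846837, 'eye': array([0.07410855, 0.62320167, 0.38476219]), 'rotation': array([-0.10219694, -0.08144082,  0.61763419,  0.77553284])}
rack_empty 0.92 284 357 174 223
((0.500023603439331, -0.18446673452854156), (0.10460115224123001, 0.2542310357093811), 16.520618438720703)
```

View pics/o1.png

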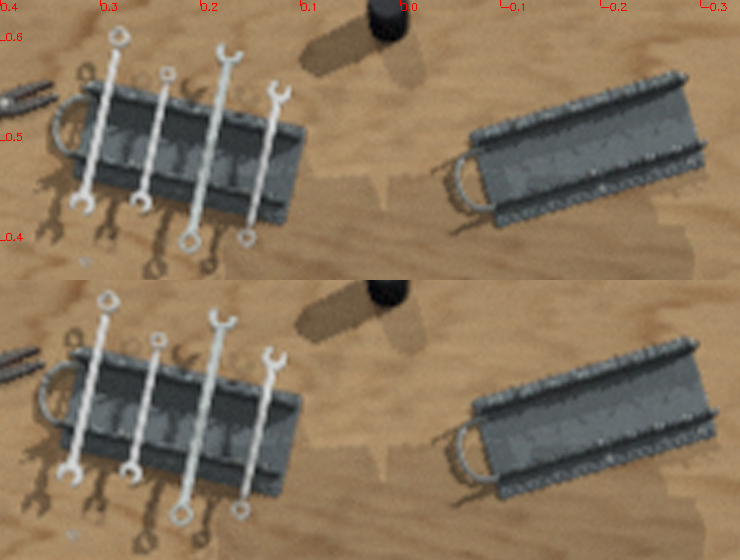

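The rectified view shows both loops at the left (+y) end, full rack (65,125) and empty rack (470,182). Lengths from left to right are about 172, 133, 198 and 154 mm between head centres, so the order is 192, 148, 218, 170.

What could be mistaken for the targets (top picture): spanner_218 is the third at (205,205), not the pink one at (192,281), which I'll leave alone. rack_empty is at (320,199).

Now I'll move over the full rack for a close look.

Request:
play_rows(translation=[[-0.037, -0.026, 0.003], [-0.037, -0.026, 0.003], [-0.037, -0.026, 0.003], [-0.037, -0.026, 0.003], [-0.037, -0.026, 0.003], [-0.037, -0.026, 0.003], [-0.037, -0.026, 0.003], [-0.037, -0.026, 0.003], [-0.037, -0.026, 0.003], [-0.037, -0.026, 0.003], [-0.037, -0.026, 0.003], [-0.037, -0.026, 0.003], [0, 0, 0], [0, 0, 0]], delta_rot=[[0, 0, 0], [0, 0, 0], [0, 0, 0], [0, 0, 0], [0, 0, 0], [0, 0, 0], [0, 0, 0], [0, 0, 0], [0, 0, 0], [0, 0, 0], [0, 0, 0], [0, 0, 0], [0, 0, 0], [0, 0, 0]], grip=[-0.1, -0.1, -0.1, -0.1, -0.1, -0.1, -0.1, -0.1, -0.1, -0.1, -0.1, -0.1, -0.1, -0.1])

```text
clock: 2.7
tool_pos: [0.5023, 0.2064, 0.2668]
eef_rot: [0.112, 0.994, 0.0, -0.0]
contact_force: [0.2, 0.5, 0.6]
opening: 0.449
finger_force: 0.0
```

```bash
python3 - <<'E'
from h import *
c=r.get_calibration("wrist");im=r.snapshot("wrist")
cv2.imwrite("pics/wraw1.png",im)
np.save("w1.npy",im);import pickle;pickle.dump(c,open("w1.pkl","wb"))
o=ortho(im,c,0.37,0.63,0.06,0.36,0.048,0.5)
for k in range(0,600,40): cv2.line(o,(k,0),(k,6),(0,0,255),1)
for k in range(20,520,40): cv2.line(o,(0,k),(6,k),(0,0,255),1)
cv2.imwrite("pics/o2.png",o)
print(c['eye'],R.from_quat(c['rotation']).as_matrix()[:,2])
for d in r.look_for("wrist","spanner_218"): print(d)
for d in r.silhouettes("wrist","spanner_218"):
    ys,xs=np.nonzero(d['pixels']);P=unproj(c,np.c_[xs,ys],0.049)[:,:2].astype(np.float32)
    (cx,cy),(a,b),ang=cv2.minAreaRect(P);m=P.mean(0);v=np.linalg.svd(P-m,full_matrices=False)[2][0]
    t=(P-m)@v; mid=m+v*(t.min()+t.max())/2
    print(d['confidence'],"mid",mid,"dir",np.degrees(np.arctan2(v[1],v[0])),"len",np.ptp(t), "uvrange",xs.min(),xs.max(),ys.min(),ys.max())
E
```

```text
[0.43658705 0.22033535 0.34880437] [-0.25218885  0.05695728  0.96600034]
{'point': [0.4917, 0.3046, 0.0454], 'confidence': 0.97}
{'point': [0.478, 0.1912, 0.0475], 'confidence': 0.82}
{'point': [0.4883, 0.2503, 0.0454], 'confidence': 0.62}
{'point': [0.3365, 0.1986, 0.0019], 'confidence': 0.62}
{'point': [0.468, 0.1398, 0.0495], 'confidence': 0.56}
0.77 mid [0.5159291 0.2991554] dir -12.024099 len 0.18499243 uvrange 366 396 86 276
0.77 mid [0.34624064 0.19810876] dir -32.967873 len 0.03931092 uvrange 214 240 0 48
0.74 mid [0.47111043 0.13677165] dir -13.07228 len 0.16139846 uvrange 185 209 91 259
0.61 mid [0.49925172 0.24519134] dir -12.264917 len 0.1439541 uvrange 309 331 105 254
0.6 mid [0.4894202  0.19061214] dir -11.664624 len 0.21101132 uvrange 245 275 68 286
0.53 mid [ 0.48422956 -0.05782358] dir -27.280457 len 0.100814596 uvrange 0 51 184 277
```

View pics/o2.png

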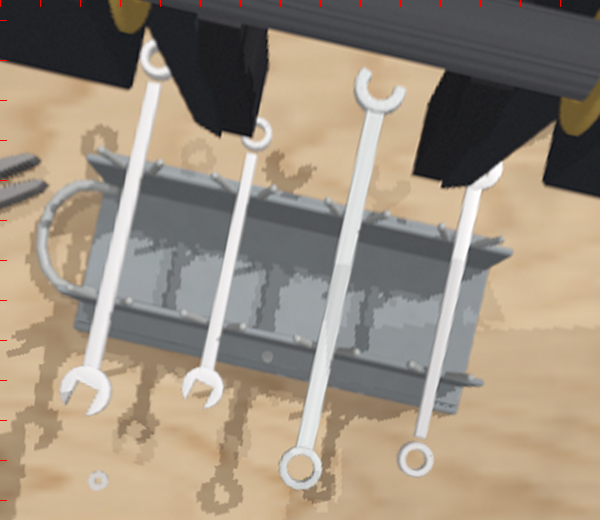

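The close view shows four spanners along -12°, with measured lengths 185, 144, 211 and 161 mm (the last has its head hidden by a finger). This confirms the order 192, 148, 218, 170 from the loop. The places are 56 mm apart, as they should be. Next I'll look at the empty rack.

Request:
play_rows(translation=[[-0.016, -0.0484, 0], [-0.016, -0.0484, 0], [-0.016, -0.0484, 0], [-0.016, -0.0484, 0], [-0.016, -0.0484, 0], [-0.016, -0.0484, 0], [-0.016, -0.0484, 0], [-0.016, -0.0484, 0], [0, 0, 0], [0, 0, 0], [0, 0, 0], [0, 0, 0], [0, 0, 0]], delta_rot=[[0, 0, 0], [0, 0, 0], [0, 0, 0], [0, 0, 0], [0, 0, 0], [0, 0, 0], [0, 0, 0], [0, 0, 0], [0, 0, -9.4], [0, 0, -9.4], [0, 0, -9.4], [0, 0, 0], [0, 0, 0]], grip=[-0.1, -0.1, -0.1, -0.1, -0.1, -0.1, -0.1, -0.1, -0.1, -0.1, -0.1, -0.1, -0.1])

```text
clock: 4.47
tool_pos: [0.541, -0.1997, 0.2668]
eef_rot: [-0.132, 0.991, 0.0, 0.0]
contact_force: [-0.3, 0.8, 0.1]
opening: 0.451
finger_force: 0.0
```

```bash
python3 - <<'E'
from h import *
s=r.get_state();print(s['q'],s['tool_pos'],R.from_quat(s['eef_rot']).as_matrix()[:,1])
c=r.get_calibration("wrist");im=r.snapshot("wrist");np.save("w2.npy",im)
import pickle;pickle.dump(c,open("w2.pkl","wb"))
a=ortho(im,c,0.40,0.61,-0.34,-0.04,0.045,0.4)
cv2.imwrite("pics/o3.png",a)
for d in r.silhouettes("wrist","rack_empty")[:2]:
    m=d['pixels'].astype(np.uint8);ys,xs=np.nonzero(m)
    P=unproj(c,np.c_[xs,ys],0.005)[:,:2].astype(np.float32);print(d['confidence'],cv2.minAreaRect(P))
E
```

```text
[ 0.55057469  0.70201606 -0.47649633  1.74402087  0.42546915  0.79967989
  1.70486318] [ 0.5410051  -0.19968761  0.26678315] [-2.61710242e-01  9.65146479e-01  1.51800605e-04]
0.92 ((0.4963514804840088, -0.18384163081645966), (0.10312531888484955, 0.26706525683403015), 16.747364044189453)
```

View pics/o3.png

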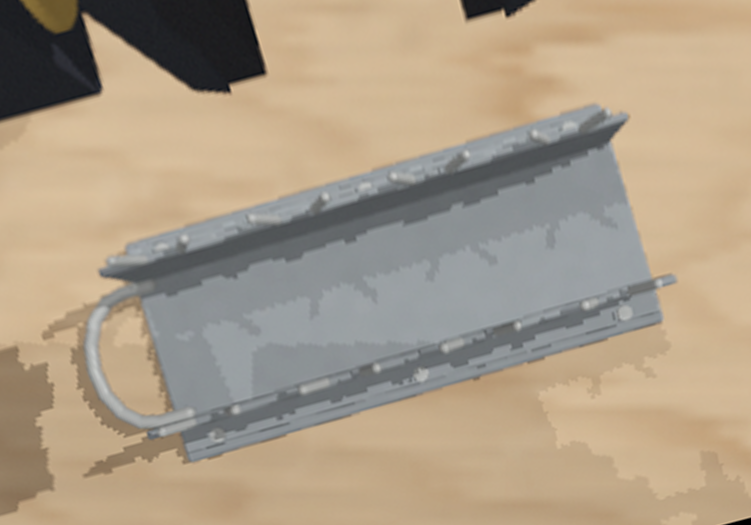

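The rectified picture shows the empty rack clearly, with the loop at left (100,350). The near rail runs (150,435) to (675,280) and the far rail (105,272) to (627,118). They are 67.6 mm apart, where 68 is expected. Next I'll overlay a model to refine the pose.

```bash
cat >> h.py <<'E'
def rackpts(p,loop=False):
    x,y,th=p; u=np.array([-np.sin(th),np.cos(th)]); v=np.array([np.cos(th),np.sin(th)])
    f=lambda a,b,z: np.r_[np.array([x,y])+a*v+b*u,z]
    seg=[]
    for a in(-.034,.034):
        seg.append((f(a,-.113,.045),f(a,.113,.045)))
        for b in(.084,.028,-.028,-.084):
            for s in(-1,1): seg.append((f(a,b+s*.007,.045),f(a,b+s*.0135,.061)))
    q=[f(a,b,.005) for a,b in((-.052,-.113),(-.052,.113),(.052,.113),(.052,-.113))]
    return seg+[(q[i],q[(i+1)%4]) for i in range(4)]
def overlay(im,c,p,k=3):
    o=cv2.resize(im,None,fx=k,fy=k,interpolation=cv2.INTER_CUBIC)
    for s in rackpts(p):
        a,b=[tuple(np.int32((q+.5)*k)) for q in proj(c,np.array(s))]; cv2.line(o,a,b,(0,0,255),1)
    return o
E
python3 - <<'E'
from h import *
import pickle
c=pickle.load(open("w2.pkl","rb"));im=np.load("w2.npy")
p=(0.4995,-0.1957,np.radians(16.45))
o=overlay(im,c,p,3);uv=proj(c,[[p[0],p[1],.03]])[0]*3;print(uv)
x,y=np.int32(uv);cv2.imwrite("pics/ov2.png",o[max(0,y-290):y+290,max(0,x-400):x+400])
E
```

```text
[881.03131468 460.37017117]
```

View pics/ov2.png

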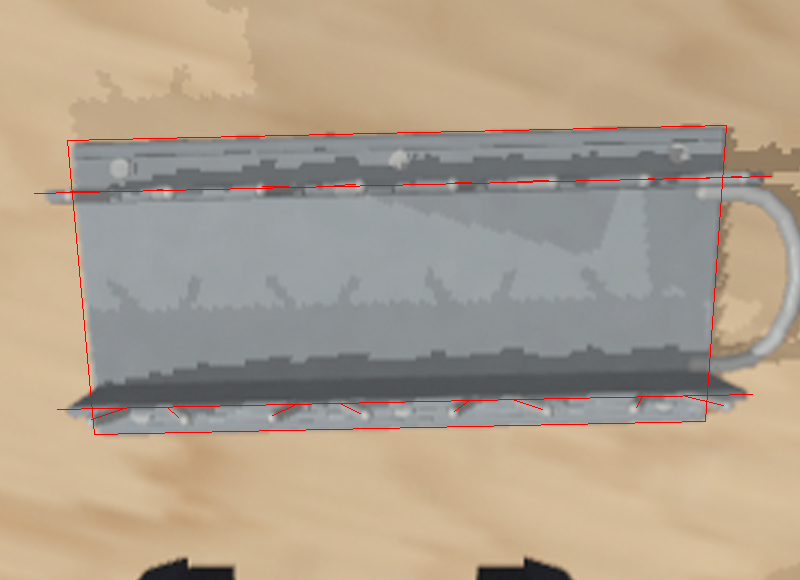

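The overlay fits to within about 1 mm, so the refined pose is (0.4997, -0.1951, 16.6°). Next I'll compute every leg in tool axes.

```bash
cat > legs.py <<'E'
from h import *
E0=np.array([.4997,-.1951]);th=np.radians(16.6);u=np.array([-np.sin(th),np.cos(th)])
S=dict(C=(.4894,.1906),A=(.5159,.2992),D=(.4726,.1365),B=(.4993,.2452)); T=dict(C=.084,A=.028,D=-.028,B=-.084)
def leg(p0,a0,p1,a1):  # rotate first about tool z, then shift, angle=heading of tool y in deg
    a=np.radians(a1); y=np.array([np.cos(a),np.sin(a)]); x=np.array([-y[1],y[0]]); d=np.asarray(p1)-p0
    return "rotz %.2f"%-(a1-a0), "tx %.4f ty %.4f"%(d@x,d@y)
if __name__=="__main__":
    s=r.get_state();p=s['tool_pos'][:2];m=R.from_quat(s['eef_rot']).as_matrix()[:,1];a=np.degrees(np.arctan2(m[1],m[0]))
    for k in "CADB":
        print(k,"to source",leg(p,a,S[k],78.0)); t=E0+T[k]*u; print(k,"to target",t.round(4),leg(S[k],78.0,t,106.6)); p,a=t,106.6
E
python3 legs.py
```

```text
C to source ('rotz 27.21', 'tx 0.1317 ty 0.3713')
C to target [ 0.4757 -0.1146] ('rotz -28.60', 'tx 0.1003 ty -0.2886')
A to source ('rotz 28.60', 'tx 0.0467 ty 0.4131')
A to target [ 0.4917 -0.1683] ('rotz -28.60', 'tx 0.1567 ty -0.4411')
D to source ('rotz 28.60', 'tx 0.0820 ty 0.2941')
D to target [ 0.5077 -0.2219] ('rotz -28.60', 'tx 0.0688 ty -0.3535')
B to source ('rotz 28.60', 'tx 0.1053 ty 0.4552')
B to target [ 0.5237 -0.2756] ('rotz -28.60', 'tx 0.1254 ty -0.5061')
```

Request:
play_rows(translation=[[0, 0, 0], [0, 0, 0], [0, 0, 0], [0.0165, 0.0464, 0.01], [0.0165, 0.0464, 0.01], [0.0165, 0.0464, 0.01], [0.0165, 0.0464, 0.01], [0.0165, 0.0464, 0.01], [0.0165, 0.0464, 0.01], [0.0165, 0.0464, 0.01], [0.0165, 0.0464, 0.01], [0, 0, 0.022], [0, 0, 0.022], [0, 0, 0.022], [0, 0, 0]], delta_rot=[[0, 0, 9.07], [0, 0, 9.07], [0, 0, 9.07], [0, 0, 0], [0, 0, 0], [0, 0, 0], [0, 0, 0], [0, 0, 0], [0, 0, 0], [0, 0, 0], [0, 0, 0], [0, 0, 0], [0, 0, 0], [0, 0, 0], [0, 0, 0]], grip=[-0.3, -0.3, -0.3, -0.3, -0.3, -0.3, -0.3, -0.3, -0.3, -0.3, -0.3, -0.3, -0.3, -0.3, -0.3])

```text
clock: 6.45
tool_pos: [0.4878, 0.1902, 0.1197]
eef_rot: [0.104, 0.995, -0.001, -0.001]
contact_force: [0.1, -0.0, -0.6]
opening: 0.347
finger_force: 0.0
```

```bash
python3 - <<'E'
from h import *
s=r.get_state();print(s['tool_pos'],R.from_quat(s['eef_rot']).as_matrix()[:,1])
im=r.snapshot("wrist");cv2.imwrite("pics/w3.png",im)
E
```

```text
[0.48782785 0.1902078  0.11972253] [ 0.20706023  0.97832673 -0.00169549]
```

View pics/w3.png

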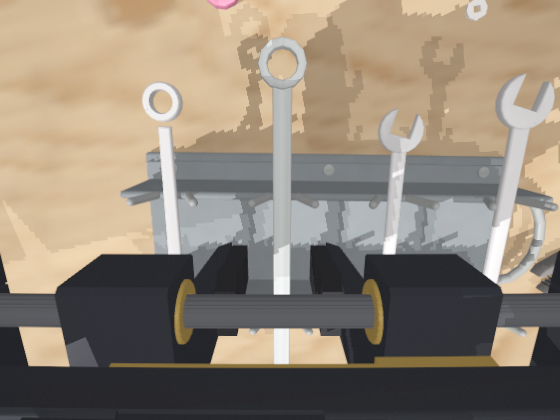

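The wrist view has spanner 218 (282,200) centred between the fingertips (235 and 325), with the neighbours clear. I'll descend, grip and lift.

Request:
play_rows(translation=[[0, 0, 0.014], [0, 0, 0.0142], [0, 0, 0], [0, 0, 0], [0, 0, 0], [0, 0, 0], [0, 0, 0]], delta_rot=[[0, 0, 0], [0, 0, 0], [0, 0, 0], [0, 0, 0], [0, 0, 0], [0, 0, 0], [0, 0, 0]], grip=[-0.3, -0.3, -0.3, -1, -1, -1, -1], squeeze=40)

```text
clock: 7.38
tool_pos: [0.4888, 0.1903, 0.0928]
eef_rot: [0.104, 0.995, 0.0, 0.0]
contact_force: [-0.1, 0.4, 2.0]
opening: 0.086
finger_force: 40.0
```

Request:
play_rows(translation=[[0, 0, -0.03], [0, 0, -0.03], [0, 0, -0.03], [0, 0, 0], [0, 0, 0], [0, 0, 0], [0.0167, -0.0481, 0], [0.0167, -0.0481, 0], [0.0167, -0.0481, 0], [0.0167, -0.0481, 0], [0.0167, -0.0481, 0], [0.0167, -0.0481, 0], [0, 0, 0.025], [0, 0, 0.025], [0, 0, 0], [0, 0, 0]], delta_rot=[[0, 0, 0], [0, 0, 0], [0, 0, 0], [0, 0, -9.53], [0, 0, -9.53], [0, 0, -9.53], [0, 0, 0], [0, 0, 0], [0, 0, 0], [0, 0, 0], [0, 0, 0], [0, 0, 0], [0, 0, 0], [0, 0, 0], [0, 0, 0], [0, 0, 0]], grip=[-1, -1, -1, -1, -1, -1, -1, -1, -1, -1, -1, -1, -1, -1, -1, -1])

```text
clock: 9.38
tool_pos: [0.4754, -0.1149, 0.133]
eef_rot: [-0.145, 0.989, -0.0, 0.0]
contact_force: [0.5, -0.3, -0.9]
opening: 0.09
finger_force: 40.0
```

```bash
python3 - <<'E'
from h import *
s=r.get_state();print(s['tool_pos'],R.from_quat(s['eef_rot']).as_matrix()[:,1])
c=r.get_calibration("wrist");im=r.snapshot("wrist")
o=overlay(im,c,(.4997,-.1951,np.radians(16.6)),2)
cv2.imwrite("pics/w4.png",o[100:700,150:950])
print(proj(c,[[.4757,-.1146,.045]])*2-[150,100])
E
```

```text
[ 0.47536703 -0.11490034  0.1330179 ] [-2.86812480e-01  9.57986734e-01 -1.33489212e-04]
[[409.12245747 393.74532999]]
```

View pics/w4.png

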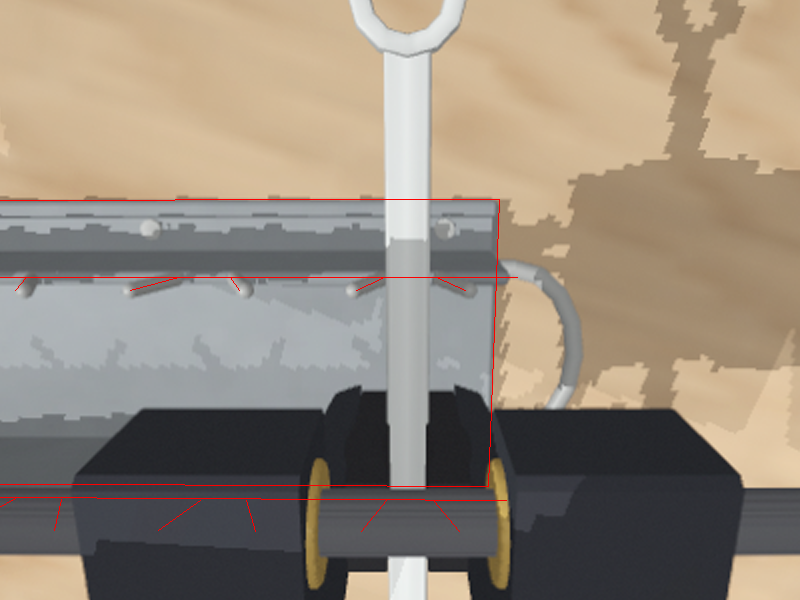

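The prong tips at (351,291) and (470,291) centre on column 410, and the shank is at column 407. So it is within 0.7 mm. I'll shift +0.5 mm and lower.

Request:
play_rows(translation=[[0, 0.0005, 0.01], [0, 0, 0.01], [0, 0, 0.01], [0, 0, 0.0095], [0, 0, 0], [0, 0, 0]], delta_rot=[[0, 0, 0], [0, 0, 0], [0, 0, 0], [0, 0, 0], [0, 0, 0], [0, 0, 0]], grip=[-1, -1, -1, -1, -1, -1])

```text
clock: 10.18
tool_pos: [0.475, -0.1144, 0.0926]
eef_rot: [-0.145, 0.989, 0.0, -0.0]
contact_force: [-0.6, -0.5, -0.2]
opening: 0.082
finger_force: 47.4
```

Now I'll release, rise to z≈0.15, turn, go to A (192), and hover at 0.12.

Request:
play_rows(translation=[[0, 0, 0], [0, 0, 0], [0, 0, 0], [0, 0, -0.03], [0, 0, -0.03], [0, 0, 0], [0, 0, 0], [0, 0, 0], [0.0058, 0.0516, 0], [0.0058, 0.0516, 0], [0.0058, 0.0516, 0], [0.0058, 0.0516, 0], [0.0058, 0.0516, 0], [0.0058, 0.0516, 0], [0.0058, 0.0516, 0], [0.0058, 0.0516, 0], [0, 0, 0.03], [0, 0, 0], [0, 0, 0]], delta_rot=[[0, 0, 0], [0, 0, 0], [0, 0, 0], [0, 0, 0], [0, 0, 0], [0, 0, 9.53], [0, 0, 9.53], [0, 0, 9.53], [0, 0, 0], [0, 0, 0], [0, 0, 0], [0, 0, 0], [0, 0, 0], [0, 0, 0], [0, 0, 0], [0, 0, 0], [0, 0, 0], [0, 0, 0], [0, 0, 0]], grip=[-0.4, -0.4, -0.4, -0.4, -0.3, -0.3, -0.3, -0.3, -0.3, -0.3, -0.3, -0.3, -0.3, -0.3, -0.3, -0.3, -0.3, -0.3, -0.3])

```text
clock: 12.55
tool_pos: [0.5154, 0.2978, 0.1235]
eef_rot: [0.105, 0.995, -0.0, 0.0]
contact_force: [0.3, -0.2, -0.5]
opening: 0.348
finger_force: 0.0
```

```bash
python3 - <<'E'
from h import *
s=r.get_state();print(s['tool_pos'],s['opening'],R.from_quat(s['eef_rot']).as_matrix()[:,1])
im=r.snapshot("wrist");im2=r.snapshot("top");c=r.get_calibration("top")
o=ortho(im2,c,0.36,0.62,-0.32,0.0,0.046,.85)
k=o.shape[0];cv2.imwrite("pics/w5.png",np.hstack([cv2.resize(im,(int(560*k/420),k)),o]))
E
```

```text
[0.51538039 0.29779165 0.1234582 ] 0.3477491383282683 [ 2.08296211e-01  9.78065431e-01 -8.37907472e-04]
```

View pics/w5.png

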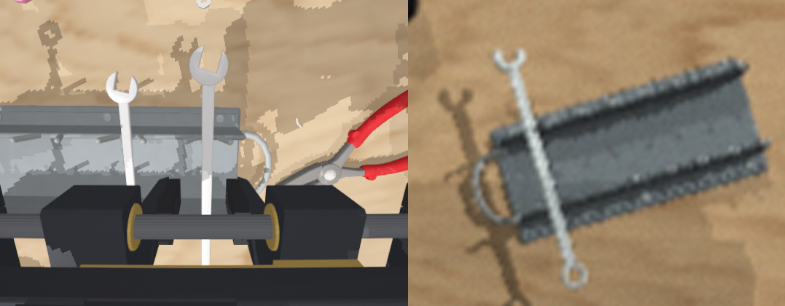

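The 218 lies in the place next to the loop, over both rails and about centred, as seen in the top view. Spanner 192 at (207,180) is centred between the fingers. Now I'll pick it.

Request:
play_rows(translation=[[0, 0, 0.0155], [0, 0, 0.0155], [0, 0, 0], [0, 0, 0], [0, 0, 0], [0, 0, 0], [0, 0, 0], [0, 0, -0.029], [0, 0, -0.029], [0, 0, -0.029], [0, 0, 0]], delta_rot=[[0, 0, 0], [0, 0, 0], [0, 0, 0], [0, 0, 0], [0, 0, 0], [0, 0, 0], [0, 0, 0], [0, 0, 0], [0, 0, 0], [0, 0, 0], [0, 0, 0]], grip=[-0.3, -0.3, -0.3, -1, -1, -1, -1, -1, -1, -1, -1])

```text
clock: 14.02
tool_pos: [0.5162, 0.2994, 0.1809]
eef_rot: [0.104, 0.995, 0.001, 0.002]
contact_force: [0.3, -0.8, -1.7]
opening: 0.078
finger_force: 40.7
```

```bash
python3 - <<'E'
from legs import *
s=r.get_state();p=s['tool_pos'][:2];m=R.from_quat(s['eef_rot']).as_matrix()[:,1];print(s['tool_pos'],s['opening'],leg(p,np.degrees(np.arctan2(m[1],m[0])),E0+u*.0285,106.6))
E
```

```text
[0.51615425 0.29944944 0.18091764] 0.0779793321917177 ('rotz -28.56', 'tx 0.1571 ty -0.4407')
```

Request:
play_rows(translation=[[0, 0, 0], [0, 0, 0], [0, 0, 0], [0.0157, -0.0441, 0], [0.0157, -0.0441, 0], [0.0157, -0.0441, 0], [0.0157, -0.0441, 0], [0.0157, -0.0441, 0], [0.0157, -0.0441, 0], [0.0157, -0.0441, 0], [0.0157, -0.0441, 0], [0.0157, -0.0441, 0], [0.0157, -0.0441, 0], [0, 0, 0.025], [0, 0, 0.025], [0, 0, 0], [0, 0, 0]], delta_rot=[[0, 0, -9.53], [0, 0, -9.53], [0, 0, -9.53], [0, 0, 0], [0, 0, 0], [0, 0, 0], [0, 0, 0], [0, 0, 0], [0, 0, 0], [0, 0, 0], [0, 0, 0], [0, 0, 0], [0, 0, 0], [0, 0, 0], [0, 0, 0], [0, 0, 0], [0, 0, 0]], grip=[-1, -1, -1, -1, -1, -1, -1, -1, -1, -1, -1, -1, -1, -1, -1, -1, -1])

```text
clock: 16.15
tool_pos: [0.4909, -0.1683, 0.129]
eef_rot: [-0.145, 0.989, 0.0, -0.0]
contact_force: [0.6, -0.1, -1.4]
opening: 0.082
finger_force: 40.7
```

```bash
python3 - <<'E'
from legs import *
s=r.get_state();p=s['tool_pos'][:2];m=R.from_quat(s['eef_rot']).as_matrix()[:,1];print(s['tool_pos'],s['opening'],leg(p,np.degrees(np.arctan2(m[1],m[0])),E0+u*.0285,106.6))
im=r.snapshot("wrist");cv2.imwrite("pics/w6.png",im)
E
```

```text
[ 0.49094839 -0.168296    0.12896784] 0.08152473920386744 ('rotz 0.07', 'tx -0.0007 ty 0.0003')
```

View pics/w6.png

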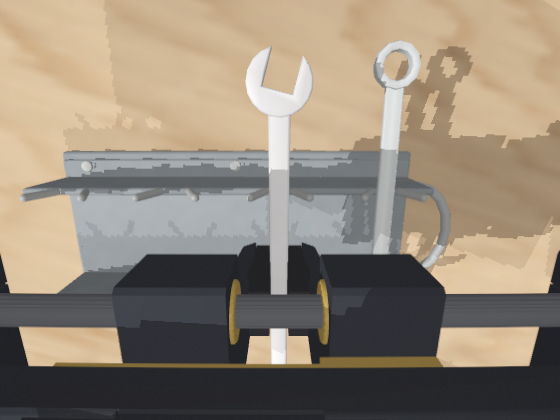

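The prong tips are at columns 250 and 309 and the shank is at 279, so it is centred. I'll lower, release and rise.

Request:
play_rows(translation=[[-0.0007, 0.0003, 0.01], [0, 0, 0.01], [0, 0, 0.01], [0, 0, 0.006], [0, 0, 0], [0, 0, 0], [0, 0, 0], [0, 0, 0], [0, 0, -0.03], [0, 0, -0.03], [0, 0, 0], [0, 0, 0], [0, 0, 0], [0, 0, 0]], delta_rot=[[0, 0, 0], [0, 0, 0], [0, 0, 0], [0, 0, 0], [0, 0, 0], [0, 0, 0], [0, 0, 0], [0, 0, 0], [0, 0, 0], [0, 0, 0], [0, 0, 9.53], [0, 0, 9.53], [0, 0, 9.53], [0, 0, 0]], grip=[-1, -1, -1, -1, -1, -0.4, -0.4, -0.4, -0.4, -0.3, -0.3, -0.3, -0.3, -0.3])

```text
clock: 17.95
tool_pos: [0.4916, -0.1681, 0.1531]
eef_rot: [0.103, 0.995, -0.0, 0.0]
contact_force: [-0.9, -0.2, 0.8]
opening: 0.351
finger_force: 0.0
```

```bash
python3 - <<'E'
from legs import *
s=r.get_state();p=s['tool_pos'][:2];m=R.from_quat(s['eef_rot']).as_matrix()[:,1];print(s['tool_pos'],s['opening'],leg(p,np.degrees(np.arctan2(m[1],m[0])),S['D'],78.))
E
```

```text
[ 0.49164438 -0.16806556  0.15313551] 0.35120133755400124 ('rotz 0.16', 'tx 0.0820 ty 0.2940')
```

Request:
play_rows(translation=[[0.0137, 0.049, 0], [0.0137, 0.049, 0], [0.0137, 0.049, 0], [0.0137, 0.049, 0], [0.0137, 0.049, 0], [0.0137, 0.049, 0], [0, 0, 0.03], [0, 0, 0], [0, 0, 0.015], [0, 0, 0.0152], [0, 0, 0], [0, 0, 0], [0, 0, 0], [0, 0, 0], [0, 0, 0], [0, 0, -0.029], [0, 0, -0.029], [0, 0, -0.029], [0, 0, 0], [0, 0, 0]], delta_rot=[[0, 0, 0], [0, 0, 0], [0, 0, 0], [0, 0, 0], [0, 0, 0], [0, 0, 0], [0, 0, 0], [0, 0, 0], [0, 0, 0], [0, 0, 0], [0, 0, 0], [0, 0, 0], [0, 0, 0], [0, 0, 0], [0, 0, 0], [0, 0, 0], [0, 0, 0], [0, 0, 0], [0, 0, 0], [0, 0, 0]], grip=[-0.3, -0.3, -0.3, -0.3, -0.3, -0.3, -0.3, -0.3, -0.3, -0.3, -0.3, -1, -1, -1, -1, -1, -1, -1, -1, -1])

```text
clock: 20.45
tool_pos: [0.4717, 0.1363, 0.1793]
eef_rot: [0.104, 0.995, -0.0, -0.0]
contact_force: [-0.7, -0.2, -0.2]
opening: 0.075
finger_force: 40.0
```

```bash
python3 - <<'E'
from legs import *
s=r.get_state();p=s['tool_pos'][:2];m=R.from_quat(s['eef_rot']).as_matrix()[:,1];print(s['tool_pos'],s['opening'],leg(p,np.degrees(np.arctan2(m[1],m[0])),E0-u*.0277,106.6))
E
```

```text
[0.47171056 0.136326   0.17932173] 0.07490914475022734 ('rotz -28.55', 'tx 0.0679 ty -0.3533')
```

Request:
play_rows(translation=[[0, 0, 0], [0, 0, 0], [0, 0, 0], [0.0085, -0.0442, 0], [0.0085, -0.0442, 0], [0.0085, -0.0442, 0], [0.0085, -0.0442, 0], [0.0085, -0.0442, 0], [0.0085, -0.0442, 0], [0.0085, -0.0442, 0], [0.0085, -0.0442, 0], [0, 0, 0.025], [0, 0, 0.025], [0, 0, 0], [0, 0, 0]], delta_rot=[[0, 0, -9.52], [0, 0, -9.52], [0, 0, -9.52], [0, 0, 0], [0, 0, 0], [0, 0, 0], [0, 0, 0], [0, 0, 0], [0, 0, 0], [0, 0, 0], [0, 0, 0], [0, 0, 0], [0, 0, 0], [0, 0, 0], [0, 0, 0]], grip=[-1, -1, -1, -1, -1, -1, -1, -1, -1, -1, -1, -1, -1, -1, -1])

```text
clock: 22.32
tool_pos: [0.508, -0.2214, 0.1296]
eef_rot: [-0.145, 0.989, 0.0, -0.0]
contact_force: [-0.2, -0.5, -0.3]
opening: 0.07
finger_force: 40.0
```

```bash
python3 - <<'E'
from legs import *
s=r.get_state();p=s['tool_pos'][:2];m=R.from_quat(s['eef_rot']).as_matrix()[:,1];print(s['tool_pos'],s['opening'],leg(p,np.degrees(np.arctan2(m[1],m[0])),E0-u*.0277,106.6))
im=r.snapshot("wrist");cv2.imwrite("pics/w7.png",im)
E
```

```text
[ 0.50797654 -0.22139222  0.12964501] 0.06977103616729041 ('rotz 0.04', 'tx 0.0004 ty -0.0001')
```

View pics/w7.png

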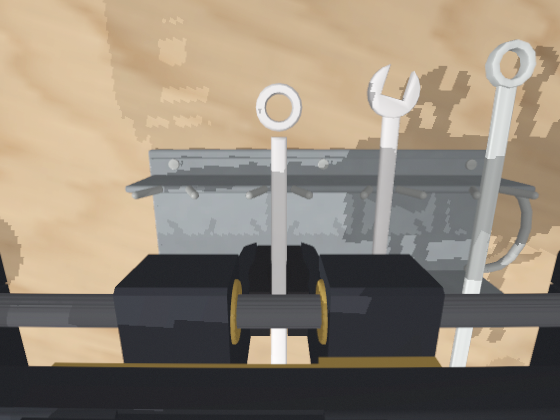

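The view shows 218 and 192 seated at the right, and 170 at column 279 between prong tips 250 and 309. I'll lower, release, rise and turn.

Request:
play_rows(translation=[[0, 0, 0.01], [0, 0, 0.01], [0, 0, 0.01], [0, 0, 0.0065], [0, 0, 0], [0, 0, 0], [0, 0, 0], [0, 0, 0], [0, 0, -0.03], [0, 0, -0.03], [0, 0, 0], [0, 0, 0], [0, 0, 0], [0, 0, 0]], delta_rot=[[0, 0, 0], [0, 0, 0], [0, 0, 0], [0, 0, 0], [0, 0, 0], [0, 0, 0], [0, 0, 0], [0, 0, 0], [0, 0, 0], [0, 0, 0], [0, 0, 9.53], [0, 0, 9.53], [0, 0, 9.53], [0, 0, 0]], grip=[-1, -1, -1, -1, -1, -0.4, -0.4, -0.4, -0.4, -0.3, -0.3, -0.3, -0.3, -0.3])

```text
clock: 24.12
tool_pos: [0.5081, -0.2217, 0.1533]
eef_rot: [0.103, 0.995, -0.0, 0.0]
contact_force: [-0.2, -0.5, 0.3]
opening: 0.35
finger_force: 0.0
```

```bash
python3 - <<'E'
from legs import *
s=r.get_state();p=s['tool_pos'][:2];m=R.from_quat(s['eef_rot']).as_matrix()[:,1];print(s['tool_pos'],s['opening'],leg(p,np.degrees(np.arctan2(m[1],m[0])),S['B'],78.))
E
```

```text
[ 0.50806282 -0.22165301  0.15334216] 0.34996892355777837 ('rotz 0.13', 'tx 0.1056 ty 0.4548')
```

Request:
play_rows(translation=[[0.0132, 0.0569, 0], [0.0132, 0.0569, 0], [0.0132, 0.0569, 0], [0.0132, 0.0569, 0], [0.0132, 0.0569, 0], [0.0132, 0.0569, 0], [0.0132, 0.0569, 0], [0.0132, 0.0569, 0], [0, 0, 0.03], [0, 0, 0], [0, 0, 0]], delta_rot=[[0, 0, 0], [0, 0, 0], [0, 0, 0], [0, 0, 0], [0, 0, 0], [0, 0, 0], [0, 0, 0], [0, 0, 0], [0, 0, 0], [0, 0, 0], [0, 0, 0]], grip=[-0.3, -0.3, -0.3, -0.3, -0.3, -0.3, -0.3, -0.3, -0.3, -0.3, -0.3])

```text
clock: 25.5
tool_pos: [0.4994, 0.2442, 0.1237]
eef_rot: [0.105, 0.995, -0.0, -0.0]
contact_force: [-0.5, -0.1, -0.6]
opening: 0.349
finger_force: 0.0
```

Request:
play_rows(translation=[[0, 0, 0.0155], [0, 0, 0.0155], [0, 0, 0], [0, 0, 0], [0, 0, 0], [0, 0, 0], [0, 0, 0], [0, 0, -0.029], [0, 0, -0.029], [0, 0, -0.029], [0, 0, 0], [0, 0, 0]], delta_rot=[[0, 0, 0], [0, 0, 0], [0, 0, 0], [0, 0, 0], [0, 0, 0], [0, 0, 0], [0, 0, 0], [0, 0, 0], [0, 0, 0], [0, 0, 0], [0, 0, 0], [0, 0, 0]], grip=[-0.3, -0.3, -0.3, -1, -1, -1, -1, -1, -1, -1, -1, -1])

```text
clock: 27.0
tool_pos: [0.4987, 0.2451, 0.1786]
eef_rot: [0.104, 0.995, -0.0, -0.0]
contact_force: [0.2, 0.8, -1.9]
opening: 0.058
finger_force: 44.3
```

```bash
python3 - <<'E'
from legs import *
s=r.get_state();p=s['tool_pos'][:2];m=R.from_quat(s['eef_rot']).as_matrix()[:,1];print(s['tool_pos'],s['opening'],leg(p,np.degrees(np.arctan2(m[1],m[0])),E0-u*.0837,106.6))
E
```

```text
[0.49868845 0.24513919 0.17863869] 0.05761063229501053 ('rotz -28.58', 'tx 0.1248 ty -0.5059')
```

Request:
play_rows(translation=[[0, 0, 0], [0, 0, 0], [0, 0, 0], [0.0125, -0.0506, 0], [0.0125, -0.0506, 0], [0.0125, -0.0506, 0], [0.0125, -0.0506, 0], [0.0125, -0.0506, 0], [0.0125, -0.0506, 0], [0.0125, -0.0506, 0], [0.0125, -0.0506, 0], [0.0125, -0.0506, 0], [0.0125, -0.0506, 0], [0, 0, 0.025], [0, 0, 0.025], [0, 0, 0], [0, 0, 0]], delta_rot=[[0, 0, -9.53], [0, 0, -9.53], [0, 0, -9.53], [0, 0, 0], [0, 0, 0], [0, 0, 0], [0, 0, 0], [0, 0, 0], [0, 0, 0], [0, 0, 0], [0, 0, 0], [0, 0, 0], [0, 0, 0], [0, 0, 0], [0, 0, 0], [0, 0, 0], [0, 0, 0]], grip=[-1, -1, -1, -1, -1, -1, -1, -1, -1, -1, -1, -1, -1, -1, -1, -1, -1])

```text
clock: 29.12
tool_pos: [0.5241, -0.2748, 0.1292]
eef_rot: [-0.145, 0.989, 0.0, -0.0]
contact_force: [0.5, -0.3, -0.9]
opening: 0.059
finger_force: 44.3
```

```bash
python3 - <<'E'
from legs import *
s=r.get_state();p=s['tool_pos'][:2];m=R.from_quat(s['eef_rot']).as_matrix()[:,1];print(s['tool_pos'],s['opening'],leg(p,np.degrees(np.arctan2(m[1],m[0])),E0-u*.0837,106.6))
im=r.snapshot("wrist");cv2.imwrite("pics/w8.png",im)
E
```

```text
[ 0.52409286 -0.2748193   0.12915205] 0.05850851154352427 ('rotz 0.04', 'tx 0.0006 ty -0.0003')
```

View pics/w8.png

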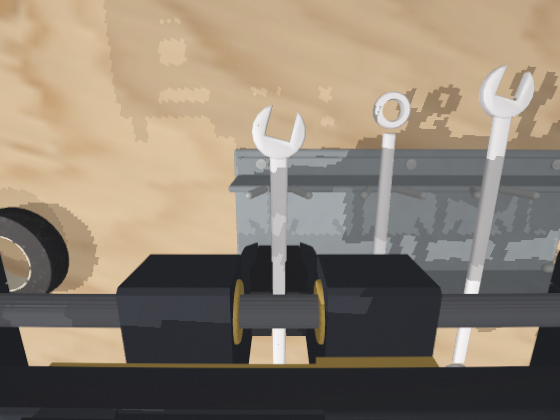

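The shank is at column 279 between tips 249 and 309. I'll lower, release, rise and back off for a final look.

Request:
play_rows(translation=[[0.0005, -0.0003, 0.01], [0, 0, 0.01], [0, 0, 0.01], [0, 0, 0.0065], [0, 0, 0], [0, 0, 0], [0, 0, 0], [0, 0, 0], [0, 0, -0.03], [0, 0, -0.04], [0, 0, -0.04], [-0.01, 0.03, -0.035], [-0.01, 0.03, -0.02], [-0.01, 0.03, 0], [0, 0, 0], [0, 0, 0], [0, 0, 0], [0, 0, 0]], delta_rot=[[0, 0, 0], [0, 0, 0], [0, 0, 0], [0, 0, 0], [0, 0, 0], [0, 0, 0], [0, 0, 0], [0, 0, 0], [0, 0, 0], [0, 0, 0], [0, 0, 0], [0, 0, 0], [0, 0, 0], [0, 0, 0], [0, 0, 0], [0, 0, 0], [0, 0, 0], [0, 0, 0]], grip=[-1, -1, -1, -1, -1, -0.4, -0.4, -0.4, -0.4, -0.3, -0.3, -0.3, -0.3, -0.3, -0.3, -0.3, -0.3, -0.3])

```text
clock: 31.42
tool_pos: [0.5264, -0.1818, 0.2575]
eef_rot: [-0.144, 0.99, -0.0, -0.0]
contact_force: [0.9, -0.4, 0.4]
opening: 0.347
finger_force: 0.0
```

```bash
python3 - <<'E'
from legs import *
s=r.get_state();print(s['tool_pos'],s['contact_force'])
c=r.get_calibration("wrist");im=r.snapshot("wrist")
o=ortho(im,c,.36,.64,-.36,-.02,.047,.8)
s2=r.snapshot("scene")[200:280,260:400];k=o.shape[0]
cv2.imwrite("pics/w9.png",np.hstack([o,cv2.resize(s2,(370,k),interpolation=cv2.INTER_CUBIC)]))
for d in r.silhouettes("wrist","spanner_218"):
    ys,xs=np.nonzero(d['pixels']);P=unproj(c,np.c_[xs,ys],0.049)[:,:2]
    m=P.mean(0);v=np.linalg.svd(P-m,full_matrices=False)[2][0];t=(P-m)@v;mid=m+v*(t.min()+t.max())/2
    q=mid-E0;print(round(d['confidence'],2),"rack x,y mm",(1e3*np.array([q@[u[1],-u[0]],q@u])).round(1),"len",np.ptp(t).round(4),"dir",np.degrees(np.arctan2(v[1],v[0])).round(1))
E
```

```text
[ 0.52640644 -0.18181384  0.25747709] [ 0.92945651 -0.43548009  0.35385324]
0.98 rack x,y mm [-6.1 83.5] len 0.1981 dir 16.3
0.84 rack x,y mm [ 0.9 27.9] len 0.1902 dir 16.4
0.78 rack x,y mm [  1.3 -27.5] len 0.1661 dir 17.2
0.64 rack x,y mm [ -0.8 -83.6] len 0.1449 dir 16.9
```

View pics/w9.png

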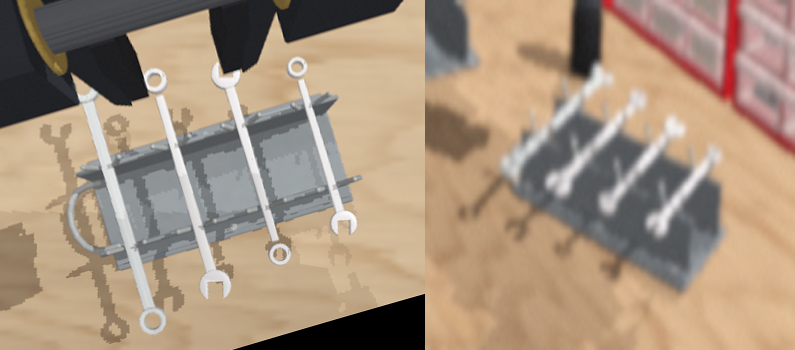

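All four spanners are seated in their places in descending length from the loop. They are within about 0.5 mm of their places and about centred. The first one's -6 mm comes from a finger hiding its head, and its true offset is near 0. Nothing is being touched, so I'm handing in.

```bash
python3 -c "
from plant import r
print(r.finish_job())"
```

```text
the job is handed in; nothing more can be done
None
```

I moved all four spanners to the empty rack in length order from the loop (218, 192, 170, 148), level across both rails and released, and handed the job in at about 31 s without touching the tape, pot, cutters or pink look-alike.

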